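# Uncouple the filling spout

## Robot

A 7-joint arm with a two-finger parallel gripper is mounted at the origin on a cart in front of the work surface, level with it; the furniture and walls round the work are solid. World frame = base frame: x ahead of the robot, y to its left, z up, the work surface at z = 0. Lengths are in m, angles in degrees, forces in N, time in s.
With the tool pointing down it reaches from about 0.4 to 0.875 m from the base axis. Payload 19.3 kg.
Tool frame: the origin (TCP) lies at the very end of the fingers, on their centre line; the grasp point (between the pads) lies 19 mm behind it; x points along the fingers, z is the direction in which the jaws open and shut, and the axes are right-handed (so a half turn about x gives the same grasp; the last joint's range is limited). The gripper opens to 85 mm and grips with 20 to 120 N. Pads are 22 mm wide; open, the fingers measure 114 mm over their backs; the gripper's body (76 mm by 85 mm) begins 54 mm behind the grasp point. The pads swing forward as they close: fully open they stand 13 mm farther back than shut.
Start: joints at [-78.507, 29.874, -2.08, 91.645, 1.215, 58.505, -6.463], TCP at [0.167, 0.602, 0.231] pointing down, gripper open.
Joint ranges: [-166.77, 166.77], [-17.47, 122.26], [-85.68, 81.53], [9.62, 139.38], [-72.42, 252.41], [9.2, 110.78], [-144.41, 144.41]. Speed limits (degrees/s): [108.29, 108.29, 136.94, 136.94, 172.46, 172.46, 172.46].

## Interface

Orientations are given as [roll, pitch, yaw] about the fixed x, y, z axes, in that order (R = Rz(yaw) Ry(pitch) Rx(roll)).
In Python, from bench import r, vision, order gives the robot as it stands.
- The arm moves only by the tool servo_tool, never from a script. Its argument "motion" is a list of rows, each an object of numbers: "tx", "ty", "tz": the shift along the tool's x, y, z in mm; "ax", "ay", "az": the turn, a rotation vector about the tool's x, y, z in rad. A call has 1 to 12 rows; each row shifts and turns the pose as measured when the row begins, along the tool's axes as they then stand; what a row does not reach is not made up. A row lasts 1/10 s, in which the tool goes at most 50 mm and 8.59 degrees, less where a joint would pass 70% of its speed; a pose out of reach is approached as far as the arm can. A call with a gripper value outside its range is refused whole. "grip" is the opening, from 0 (shut) to 1 (fully open), set as the call begins (left out, the last holds). The fingers move at their own pace and stop on an object; "force" is the grip in N (left out, the last holds). Time passes only in rows, so rows that do not move let the fingers close. It gives the time, the measured TCP pose, the force and the opening at its end, in the units of the state.
- r.get_obs(): the state, without advancing time (a new reading comes with each control period).
- vision.capture(name): name is "scene" or "top" or "wrist"; returns (picture, depth): 400x640x3 uint8, red, green, blue; 400x640 float32, m along the optical axis (not along the pixel's ray), 0 where there is no reading.
- vision.calibration(name): a dict with "fov_y" (degrees; the focal length in pixels is half the picture's height over the tangent of half this angle, whatever the lens; pixels are square), "cx", "cy" (the principal point, pixels), "xyz" and "attitude" of the camera in the world; the wrist camera has in their place "mount" (4x4, takes a point from camera to tool coordinates, whose origin is the TCP and whose axes are the tool frame's). Camera axes: x right, y down, z forward; pixel columns grow to the right and rows downward; lengths in m; the calibration is good to about 2 mm. A picture is of the moment at which its call begins: read the wrist's pose just before it. calibration takes no time and is no camera call.
- order.close_job(): hands the job in, once; it reports no verdict.
Trained networks look in the newest picture that a camera, given by its name, has taken for a name from the list of things; names that differ only in an ending like _2 or _b are one class to them, and where a whole thing is asked for, a point or a joint stands for the part that bears it (a point fixed in the world has none). Each returns a list of dicts, best first, with "p" (0 to 1); they miss things now and then, are a little off and sometimes report something else, mostly with a low value. They report only what shows in the picture. A call takes as long as a camera call.
- vision.spot_in(camera, target): "centre" ([x, y, z] in m, in world coordinates, good to about 4 mm: the middle of the surface that is visible of it).
The state is a dict: "t": time; "joint_pos": joint angles; "dq": joint speeds; "tau": joint torques, N m; "ee_pos": TCP position; "tcp_rot": TCP orientation; "force": force on the tool from outside, world axes, zero at the start; "wrist_torque": the same for the moment, N m; "finger_gap": opening from 0.0 (shut) to 1.0 (fully open).
Only numpy, scipy, OpenCV 4.12 (cv2) and the standard library are available. Lean on these libraries where they do the work, as an engineer would, in place of code of your own. Each camera call takes 0.05 s, during which the arm holds its last target.

## Task

Take the filling spout off the slip line for washing: pull the coupler's spring sleeve fully back so that the spout springs loose, and let the sleeve spring all the way forward again. Then draw the spout straight out of the coupler and lay it down flat inside the grey tray, lowering it rather than dropping it; leave the wedge, the cup and the can where they stand.

Things in the scene. Friction and masses are not known exactly. Their poses are not given: they have to be found in the camera images.
- station: Fixed filling station: grey base plate 100 x 300 x 12 mm; an upright block (128 mm high) at its back end carries a steel quick coupler with a level axis 90 mm above the bench. Origin: on the bench, below the coupler's mouth. -y is the way the spout points, out of the coupler; +y leads back to the upright block (117 mm from the mouth); z is up.
- sleeve_grip (a point): Middle of the coupler's sleeve, on its axis; moves with it. The sleeve is a ribbed steel tube round the coupler, 60 mm long, 44 mm in diameter over its middle 40 mm, with a 52 mm flange at its back end and a 49 mm lip at its front end. With the sleeve forward this point is 32 mm behind the mouth (station +y).
- sleeve (a joint): How far the sleeve is pulled back, m: 0 fully forward, 0.018 fully back (station +y). A spring returns it: 5 N at 0, 10.5 N fully back. From about 0.010 it unlocks the spout, which a 6 N spring then pushes 22 to 25 mm out along the rail in about 0.25 s. A spout that has not sprung out is locked again when the sleeve goes forward.
- spout: Loose metal spout, 175 mm long, about 0.2 kg, plugged in the coupler. Origin: centre of its aluminium grip block (32 mm along x, 60 along y, 40 high along z). Its +y end is the tail in the coupler; its -y end a nozzle tapering from 28 to 14 mm diameter, 70 mm long. At the start the origin is 37 mm out from the mouth (station -y), 90 mm above the bench.
- spout_tip (a point): Free end of the spout's nozzle, on its axis, 100 mm from the block's centre along spout -y.
- spout_tail (a point): End of the spout's steel tail, on its axis, 75 mm from the block's centre along spout +y. The tail is 22 mm in diameter and 45 mm long with a groove; 38 mm of it sit in the coupler at the start, and about 15 mm still do after the spout has sprung loose, so draw it out along station -y before lifting.
- tray: Fixed shallow grey plastic tray, open on top, 170 mm (its x) by 250 mm (its y) outside, 35 mm high, walls and floor 5 mm thick. Origin: centre of its underside, on the bench. A spout lying on its block in it has its origin 25 mm above the bench.
- wedge: Bystander: loose wooden wedge, 32 x 85 x 26 mm, origin at the centre of its underside.
- cup: Bystander: loose terracotta cup, 62 mm wide and 53 mm high, origin at the centre of its underside.
- can: Bystander: loose empty tin can, 75 mm wide and 97 mm high, origin at the centre of its underside.
- rail (a point): Middle of the top of the fixed rail that carries the spout's block, 70 mm above the bench. The rail is 18 mm wide and runs from 9 to 114 mm out from the coupler's mouth (station -y).

How it is judged:
By the outcome, as a careful person would: the job done as asked, in the order asked, and still so for the second after the job is handed in, with the robot touching nothing.
It also fails if it takes over 48 s, if anything falls off the work surface, if the arm or the gripper's body presses on something with over 40 N, if the wrist force passes 120 N, or if a joint passes its speed limit or range.

## Working session

There is one attempt and no reset: what is moved stays moved. The work goes in short steps, Python scripts to look and compute and a tool call to move; the robot and the scene stay as the last step left them, time stands still between calls to the robot, and variables do not carry over. Pictures are saved under pics/ and viewed, and the job is handed in when it is done.

Besides the shell and the picture viewer there is one more tool, called after "Call:" by a JSON object that holds its "fn" and its "kwargs". servo_tool: Moves the arm, as the interface text tells. Its arguments: {"type":"object","properties":{"motion":{"type":"array","items":{"type":"object","properties":{"tx":{"type":"number"},"ty":{"type":"number"},"tz":{"type":"number"},"ax":{"type":"number"},"ay":{"type":"number"},"az":{"type":"number"}}}},"grip":{"type":"number"},"force":{"type":"number"}},"required":["motion"]}

```bash
ls; mkdir -p pics
cat > h.py <<'E'
import numpy as np, cv2
from bench import r, vision, order
from scipy.spatial.transform import Rotation as R
def cap(name,fn):
    o=r.get_obs(); p,d=vision.capture(name); cv2.imwrite('pics/'+fn+'.png',p[:,:,::-1]); np.savez('pics/'+fn+'.npz',d=d,pos=o['ee_pos'],rot=o['tcp_rot']); return p,d
def cam(name,o=None):
    c=vision.calibration(name); f=200/np.tan(np.radians(c['fov_y']/2)); return c,f
def world(name,u,v,z,pos=None,rot=None):
    c,f=cam(name); pc=np.array([(u-c['cx'])/f*z,(v-c['cy'])/f*z,z])
    if 'mount' in c:
        pt=(np.array(c['mount'])@np.r_[pc,1])[:3]; return np.array(pos)+R.from_euler('xyz',rot,degrees=True).as_matrix()@pt
    return np.array(c['xyz'])+R.from_euler('xyz',c['attitude'],degrees=True).as_matrix()@pc
def st():
    o=r.get_obs()
    for k in ['t','joint_pos','ee_pos','tcp_rot','force','finger_gap']: print(k,np.round(o[k],4))
E
python3 - <<'E'
from h import *
st()
for n in ['top','scene']:
    cap(n,n+'0'); c=vision.calibration(n); print(n,c)
    for t in ['station','sleeve_grip','spout','tray','wedge','cup','can']:
        print(t,[(np.round(q['centre'],3).tolist(),round(q['p'],2)) for q in vision.spot_in(n,t)[:2]])
print(vision.calibration('wrist'))
E
```

```text
pics
t 0.0
joint_pos [-78.5053  29.9122  -2.0827  91.6736   1.2153  58.5035  -6.463 ]
ee_pos [0.1671 0.6019 0.2307]
tcp_rot [-176.0224   89.9328 -101.5385]
force [ 0.1376 -0.9544  0.5633]
finger_gap 1.0021
top {'fov_y': 46.19092831372464, 'cx': 320.7616954680526, 'cy': 194.5789920732864, 'xyz': array([ 0.50483388, -0.04381378,  1.11547743]), 'attitude': array([-1.76735111e+02, -1.13502595e-01, -8.89483586e+01])}
station [([0.527, 0.23, 0.016], 0.59)]
sleeve_grip [([0.523, 0.216, 0.105], 0.94)]
spout [([0.504, 0.132, 0.107], 0.76)]
tray [([0.549, -0.344, 0.006], 0.88), ([0.5, 0.131, 0.11], 0.2)]
wedge [([0.416, -0.084, 0.014], 0.86)]
cup [([0.707, -0.056, 0.027], 0.79)]
can [([0.78, 0.135, 0.038], 0.55)]
scene {'fov_y': 56.852005937155475, 'cx': 318.76164009604946, 'cy': 200.30542563927168, 'xyz': array([0.14040564, 0.41661166, 0.61164884]), 'attitude': array([-129.20964358,   -0.33451762, -136.73278644])}
station [([0.514, 0.262, 0.026], 0.96), ([0.75, 0.135, 0.061], 0.69)]
sleeve_grip [([0.51, 0.222, 0.108], 0.71)]
spout [([0.491, 0.145, 0.1], 0.71)]
tray [([0.555, -0.335, 0.002], 0.94), ([0.51, 0.224, 0.108], 0.44)]
wedge [([0.411, -0.07, 0.015], 0.72)]
cup [([0.698, -0.053, 0.039], 0.73)]
can [([0.753, 0.136, 0.062], 0.6)]
{'fov_y': 60.73305118964844, 'cx': 318.8957533825827, 'cy': 207.65313600282752, 'mount': array([[ 1.41547210e-04, -2.69141212e-01,  9.63100715e-01,
        -1.42930981e-01],
       [ 1.72574823e-04, -9.63100704e-01, -2.69141234e-01,
         6.79856431e-02],
       [ 9.99999975e-01,  2.04303126e-04, -8.98772203e-05,
        -9.83089241e-04],
       [ 0.00000000e+00,  0.00000000e+00,  0.00000000e+00,
         1.00000000e+00]])}
```

View pics/top0.png

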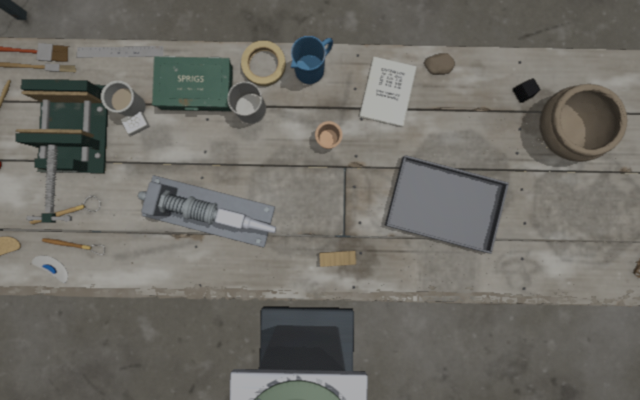

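View pics/scene0.png

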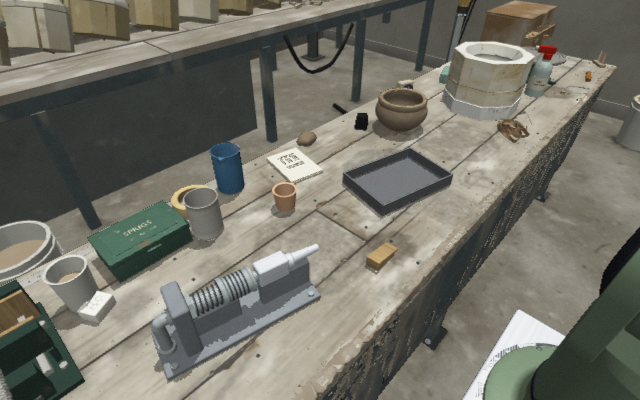

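```bash
cat >> h.py <<'E'
def cloud(name,d,pos=None,rot=None):
    c,f=cam(name); v,u=np.mgrid[:400,:640]
    pc=np.stack([(u-c['cx'])/f*d,(v-c['cy'])/f*d,d],-1)
    if 'mount' in c:
        M=np.array(c['mount']); pt=pc@M[:3,:3].T+M[:3,3]
        return pt@R.from_euler('xyz',rot,degrees=True).as_matrix().T+pos
    return pc@R.from_euler('xyz',c['attitude'],degrees=True).as_matrix().T+np.array(c['xyz'])
E
python3 - <<'E'
from h import *
for n in ['top','scene']:
    z=np.load(f'pics/{n}0.npz'); W=cloud(n,z['d']); P=W.reshape(-1,3); P=P[z['d'].ravel()>0]
    b=P[(abs(P[:,0]-.60)<.1)&(abs(P[:,1])<.05)]; print(n,'bench z',np.median(b[:,2]))
    m=(abs(P[:,0]-.51)<.1)&(P[:,1]>-.02)&(P[:,1]<.36)&(P[:,2]>.078)&(P[:,2]<.16)
    Q=P[m]
    # axis: fit on points
    c=Q[:,:2].mean(0); u,s,vt=np.linalg.svd(Q[:,:2]-c); d=vt[0]*np.sign(vt[0][1]); print(c,d,np.degrees(np.arctan2(-d[0],d[1])))
    for y in np.arange(0.0,.34,.01):
        q=Q[(Q[:,1]>=y)&(Q[:,1]<y+.01)]
        if len(q): print(round(y+.005,3),len(q),'x',np.round([q[:,0].min(),q[:,0].max(),np.median(q[:,0])],3),'ztop',round(np.percentile(q[:,2],97),4))
E
python3 -c "
import cv2
a=cv2.imread('pics/top0.png')[165:260,120:290];cv2.imwrite('pics/topc.png',cv2.resize(a,None,fx=4.5,fy=4.5,interpolation=2))
a=cv2.imread('pics/scene0.png')[230:390,140:340];cv2.imwrite('pics/scc.png',cv2.resize(a,None,fx=3.7,fy=3.7,interpolation=2))"
```

```text
top bench z -0.001339214979273473
[0.5265175  0.22529408] [0.23068918 0.97302749] -13.33765023768441
0.055 25 x [0.48  0.493 0.486] ztop 0.0988
0.065 28 x [0.482 0.497 0.488] ztop 0.0991
0.075 40 x [0.482 0.499 0.49 ] ztop 0.1006
0.085 42 x [0.484 0.503 0.493] ztop 0.1004
0.095 40 x [0.486 0.505 0.495] ztop 0.1022
0.105 53 x [0.488 0.511 0.498] ztop 0.1019
0.115 65 x [0.487 0.516 0.501] ztop 0.1058
0.125 78 x [0.487 0.52  0.502] ztop 0.1122
0.135 71 x [0.489 0.522 0.504] ztop 0.1126
0.145 72 x [0.491 0.524 0.508] ztop 0.1122
0.155 76 x [0.493 0.526 0.509] ztop 0.1122
0.165 70 x [0.495 0.528 0.512] ztop 0.1119
0.175 65 x [0.497 0.53  0.512] ztop 0.1119
0.185 83 x [0.501 0.541 0.523] ztop 0.1125
0.195 109 x [0.495 0.543 0.516] ztop 0.1151
0.205 95 x [0.499 0.544 0.522] ztop 0.1123
0.215 98 x [0.501 0.547 0.524] ztop 0.1146
0.225 95 x [0.503 0.549 0.526] ztop 0.1139
0.235 112 x [0.505 0.555 0.53 ] ztop 0.115
0.245 91 x [0.507 0.555 0.526] ztop 0.1172
0.255 72 x [0.507 0.552 0.537] ztop 0.109
0.265 78 x [0.515 0.554 0.536] ztop 0.1094
0.275 77 x [0.517 0.557 0.536] ztop 0.1107
0.285 83 x
[... 920 characters left out ...]
185 110 x [0.495 0.532 0.504] ztop 0.1092
0.195 121 x [0.492 0.534 0.507] ztop 0.1138
0.205 154 x [0.494 0.539 0.505] ztop 0.1115
0.215 159 x [0.497 0.541 0.507] ztop 0.1121
0.225 160 x [0.5   0.544 0.51 ] ztop 0.1117
0.235 160 x [0.501 0.541 0.512] ztop 0.1129
0.245 179 x [0.502 0.554 0.515] ztop 0.1153
0.255 159 x [0.503 0.545 0.518] ztop 0.1091
0.265 129 x [0.512 0.545 0.523] ztop 0.1083
0.275 140 x [0.514 0.55  0.525] ztop 0.108
0.285 138 x [0.518 0.555 0.527] ztop 0.1084
0.295 170 x [0.517 0.577 0.533] ztop 0.1271
0.305 232 x [0.509 0.577 0.539] ztop 0.1282
0.315 366 x [0.507 0.58  0.526] ztop 0.1283
0.325 330 x [0.509 0.578 0.518] ztop 0.1281
0.335 230 x [0.512 0.557 0.525] ztop 0.1269
```

View pics/topc.png

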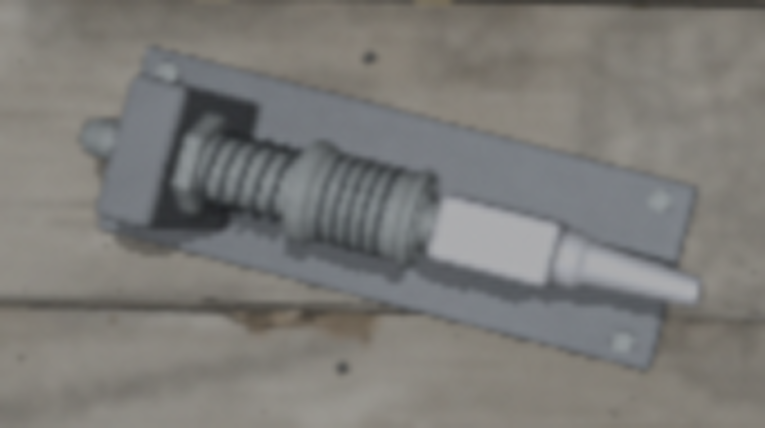

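View pics/scc.png

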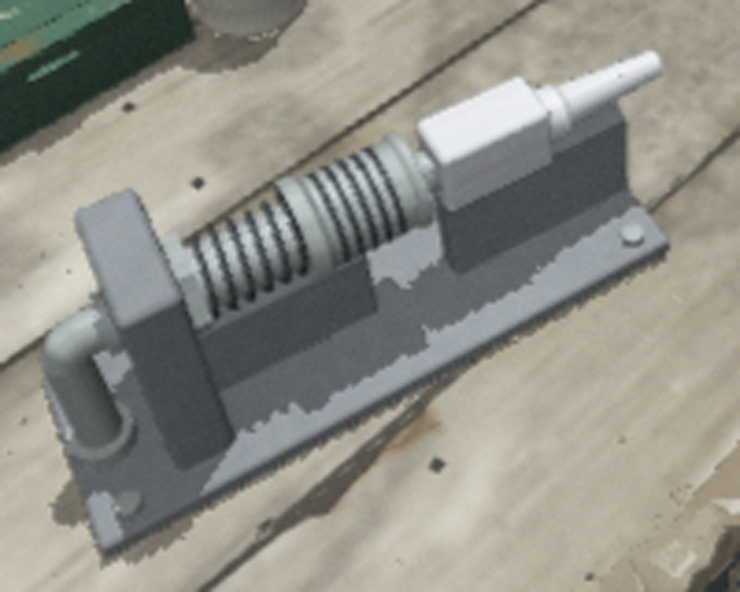

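Run:
```python
from h import *
o=r.get_obs(); print(np.round(R.from_euler('xyz',o['tcp_rot'],degrees=True).as_matrix(),3))
for n in ['top','scene']:
    z=np.load(f'pics/{n}0.npz'); W=cloud(n,z['d']); P=W.reshape(-1,3); P=P[z['d'].ravel()>0]
    m=(abs(P[:,0]-.51)<.12)&(P[:,1]>-.02)&(P[:,1]<.40)&(P[:,2]>.006)&(P[:,2]<.14)
    rc=cv2.minAreaRect((P[m][:,:2]*1000).astype(np.float32)); print(n,'station rect',rc)
    m=(abs(P[:,0]-.55)<.14)&(abs(P[:,1]+.34)<.18)&(P[:,2]>.018)&(P[:,2]<.05)
    rc=cv2.minAreaRect((P[m][:,:2]*1000).astype(np.float32)); print(n,'tray rect',rc)
    # sleeve profile along axis
    a=np.radians(13); dy=np.array([np.sin(a),np.cos(a)]);dx=np.array([np.cos(a),-np.sin(a)])
    m=(abs(P[:,0]-.51)<.1)&(P[:,1]>0)&(P[:,1]<.36)&(P[:,2]>.078)&(P[:,2]<.16)
    Q=P[m]; s=Q[:,:2]@dy; x=Q[:,:2]@dx
    for k in np.arange(.15,.42,.004):
        j=(s>=k)&(s<k+.004)
        if j.sum()>3: print(round(k+.002,3),'x',np.round([x[j].min(),x[j].max(),(x[j].min()+x[j].max())/2],4),'z',np.round(np.percentile(Q[j][:,2],95),4))
```

```text
[[ 0.    -0.964  0.268]
 [-0.     0.268  0.964]
 [-1.    -0.    -0.   ]]
top station rect ((489.9582824707031, 219.531005859375), (322.70916748046875, 175.69737243652344), 74.61381530761719)
top tray rect ((551.1965942382812, -336.8963623046875), (251.35523986816406, 170.3808135986328), 76.11895751953125)
0.16 x [0.4551 0.4641 0.4596] z 0.0953
0.164 x [0.4541 0.4676 0.4609] z 0.0986
0.168 x [0.4556 0.4672 0.4614] z 0.0985
0.172 x [0.4547 0.468  0.4613] z 0.0996
0.176 x [0.4536 0.4672 0.4604] z 0.0982
0.18 x [0.4529 0.4686 0.4607] z 0.1004
0.184 x [0.454  0.4692 0.4616] z 0.0987
0.188 x [0.4531 0.4689 0.461 ] z 0.1002
0.192 x [0.4524 0.4699 0.4612] z 0.0999
0.196 x [0.4531 0.4693 0.4612] z 0.1004
0.2 x [0.452  0.4701 0.461 ] z 0.1012
0.204 x [0.4513 0.4694 0.4604] z 0.1027
0.208 x [0.4526 0.4708 0.4617] z 0.1013
0.212 x [0.4515 0.4712 0.4614] z 0.1019
0.216 x [0.4509 0.4709 0.4609] z 0.1012
0.22 x [0.4493 0.474  0.4616] z 0.1028
0.224 x [0.4484 0.475  0.4617] z 0.1042
0.228 x [0.4477 0.4746 0.4611] z 0.1056
0.232 x [0.4462 0.4755 0.4609] z 0.1108
0.236 x [0.4457 0.4771 0.4614] z 0.111
[... 3971 characters left out ...]
.4339 0.4735 0.4537] z 0.1145
0.356 x [0.4338 0.4788 0.4563] z 0.115
0.36 x [0.4337 0.4853 0.4595] z 0.1147
0.364 x [0.4396 0.4686 0.4541] z 0.1056
0.368 x [0.4413 0.4741 0.4577] z 0.109
0.372 x [0.4398 0.4706 0.4552] z 0.1068
0.376 x [0.4423 0.4698 0.4561] z 0.1088
0.38 x [0.4397 0.4694 0.4546] z 0.1067
0.384 x [0.4432 0.4699 0.4565] z 0.108
0.388 x [0.4405 0.4681 0.4543] z 0.1077
0.392 x [0.4439 0.4734 0.4586] z 0.1077
0.396 x [0.4402 0.4709 0.4556] z 0.1082
0.4 x [0.444  0.4766 0.4603] z 0.1072
0.404 x [0.44   0.4698 0.4549] z 0.1082
0.408 x [0.4356 0.4722 0.4539] z 0.1106
0.412 x [0.4363 0.4729 0.4546] z 0.111
0.416 x [0.4249 0.4928 0.4588] z 0.1269
0.42 x [0.4237 0.4951 0.4594] z 0.1279
```

```bash
cat >> h.py <<'E'
def plan(tgt,yaw_z,n):
    """tgt TCP; yaw_z: angle deg of tool z in world; tool x down"""
    o=r.get_obs(); R0=R.from_euler('xyz',o['tcp_rot'],degrees=True); p0=np.array(o['ee_pos'])
    a=np.radians(yaw_z); zz=np.array([np.cos(a),np.sin(a),0]); x=np.array([0,0,-1.]); y=np.cross(zz,x)
    Rt=R.from_matrix(np.stack([x,y,zz],1)); rv=(R0.inv()*Rt).as_rotvec()
    d=(np.array(tgt)-p0)/n
    print('n',n,'per-row |d| mm',np.linalg.norm(d)*1e3,'rot deg',np.degrees(np.linalg.norm(rv))/n,'err mm',np.round((np.array(tgt)-p0)*1e3,2))
    for i in range(n):
        Ri=R0*R.from_rotvec(rv*i/n); t=Ri.inv().apply(d)*1e3
        print('{"tx":%.1f,"ty":%.1f,"tz":%.1f,"ax":%.3f,"ay":%.3f,"az":%.3f},'%(*t,*(rv/n)))
A=np.radians(13.4); DY=np.array([np.sin(A),np.cos(A)]); DX=np.array([np.cos(A),-np.sin(A)])
E
python3 - <<'E'
from h import *
plan([.522,.2185,.231],-13.4,12)
E
```

```text
n 12 per-row |d| mm 43.550664338000296 rot deg 7.323637899181915 err mm [ 3.5480e+02 -3.8372e+02 -3.0000e-01]
{"tx":0.0,"ty":-37.0,"tz":-22.9,"ax":0.128,"ay":-0.000,"az":0.000},
{"tx":0.0,"ty":-39.7,"tz":-18.0,"ax":0.128,"ay":-0.000,"az":0.000},
{"tx":0.0,"ty":-41.6,"tz":-12.8,"ax":0.128,"ay":-0.000,"az":0.000},
{"tx":0.0,"ty":-42.9,"tz":-7.4,"ax":0.128,"ay":-0.000,"az":0.000},
{"tx":0.0,"ty":-43.5,"tz":-1.8,"ax":0.128,"ay":-0.000,"az":0.000},
{"tx":0.0,"ty":-43.4,"tz":3.7,"ax":0.128,"ay":-0.000,"az":0.000},
{"tx":0.0,"ty":-42.6,"tz":9.2,"ax":0.128,"ay":-0.000,"az":0.000},
{"tx":0.0,"ty":-41.0,"tz":14.6,"ax":0.128,"ay":-0.000,"az":0.000},
{"tx":0.0,"ty":-38.9,"tz":19.7,"ax":0.128,"ay":-0.000,"az":0.000},
{"tx":0.0,"ty":-36.0,"tz":24.5,"ax":0.128,"ay":-0.000,"az":0.000},
{"tx":0.0,"ty":-32.6,"tz":28.9,"ax":0.128,"ay":-0.000,"az":0.000},
{"tx":0.0,"ty":-28.7,"tz":32.8,"ax":0.128,"ay":-0.000,"az":0.000},
```

Call:
{"fn": "servo_tool", "kwargs": {"motion": [{"tx": 0, "ty": -37, "tz": -23, "ax": 0.128}, {"tx": 0, "ty": -39.7, "tz": -18, "ax": 0.128}, {"tx": 0, "ty": -41.6, "tz": -12.8, "ax": 0.128}, {"tx": 0, "ty": -42.9, "tz": -7.4, "ax": 0.128}, {"tx": 0, "ty": -43.5, "tz": -1.8, "ax": 0.128}, {"tx": 0, "ty": -43.4, "tz": 3.7, "ax": 0.128}, {"tx": 0, "ty": -42.6, "tz": 9.2, "ax": 0.128}, {"tx": 0, "ty": -41, "tz": 14.6, "ax": 0.128}, {"tx": 0, "ty": -38.9, "tz": 19.7, "ax": 0.128}, {"tx": 0, "ty": -36, "tz": 24.5, "ax": 0.128}, {"tx": 0, "ty": -32.6, "tz": 28.9, "ax": 0.128}, {"tx": 0, "ty": -28.7, "tz": 32.8, "ax": 0.128}], "grip": 1.0}}

```text
$.motion[0]: bad value
```

Run:
```python
from h import *
st(); plan([.522,.2185,.231],-13.4,4)
```

```text
t 0.8
joint_pos [-78.5069  29.8735  -2.0804  91.6436   1.2154  58.5054  -6.4625]
ee_pos [0.1672 0.6022 0.2313]
tcp_rot [-147.8622   89.9995  -73.3785]
force [ 0.4137 -0.4069  0.5275]
finger_gap 1.0031
n 4 per-row |d| mm 130.6519930140009 rot deg 21.970913697545747 err mm [ 3.5480e+02 -3.8372e+02 -3.0000e-01]
{"tx":0.1,"ty":-111.1,"tz":-68.7,"ax":0.383,"ay":-0.000,"az":0.000},
{"tx":0.1,"ty":-128.8,"tz":-22.1,"ax":0.383,"ay":-0.000,"az":0.000},
{"tx":0.1,"ty":-127.7,"tz":27.6,"ax":0.383,"ay":-0.000,"az":0.000},
{"tx":0.1,"ty":-108.1,"tz":73.4,"ax":0.383,"ay":-0.000,"az":0.000},
```

Call:
{"fn": "servo_tool", "kwargs": {"motion": [{"tx": 0, "ty": -37, "tz": -23, "ax": 0.128, "ay": 0, "az": 0}, {"tx": 0, "ty": -39.7, "tz": -18, "ax": 0.128, "ay": 0, "az": 0}, {"tx": 0, "ty": -41.6, "tz": -12.8, "ax": 0.128, "ay": 0, "az": 0}, {"tx": 0, "ty": -42.9, "tz": -7.4, "ax": 0.128, "ay": 0, "az": 0}, {"tx": 0, "ty": -43.5, "tz": -1.8, "ax": 0.128, "ay": 0, "az": 0}, {"tx": 0, "ty": -43.4, "tz": 3.7, "ax": 0.128, "ay": 0, "az": 0}, {"tx": 0, "ty": -42.6, "tz": 9.2, "ax": 0.128, "ay": 0, "az": 0}, {"tx": 0, "ty": -41, "tz": 14.6, "ax": 0.128, "ay": 0, "az": 0}, {"tx": 0, "ty": -38.9, "tz": 19.7, "ax": 0.128, "ay": 0, "az": 0}, {"tx": 0, "ty": -36, "tz": 24.5, "ax": 0.128, "ay": 0, "az": 0}, {"tx": 0, "ty": -32.6, "tz": 28.9, "ax": 0.128, "ay": 0, "az": 0}, {"tx": 0, "ty": -28.7, "tz": 32.8, "ax": 0.128, "ay": 0, "az": 0}], "grip": 1.0}}

```text
t: 2.0
ee_pos: [0.5211, 0.2006, 0.231]
tcp_rot: [104.5, 89.6, 88.2]
force: [1.8, 0.8, -0.6]
finger_gap: 1.002
```

Run:
```python
from h import *
st(); plan([.522,.2185,.231],-13.4,4)
```

```text
t 2.0
joint_pos [-45.2554  25.6314  25.2411 103.0409 -13.5716  54.1225 -30.5421]
ee_pos [0.5211 0.2006 0.231 ]
tcp_rot [104.5259  89.6375  88.1871]
force [ 1.7922  0.7501 -0.555 ]
finger_gap 1.0024
n 4 per-row |d| mm 4.486290661621036 rot deg 0.7402769714960319 err mm [9.500e-01 1.792e+01 1.000e-02]
{"tx":0.0,"ty":4.4,"tz":-1.0,"ax":-0.013,"ay":-0.000,"az":-0.002},
{"tx":0.0,"ty":4.4,"tz":-1.0,"ax":-0.013,"ay":-0.000,"az":-0.002},
{"tx":0.0,"ty":4.4,"tz":-0.9,"ax":-0.013,"ay":-0.000,"az":-0.002},
{"tx":0.0,"ty":4.4,"tz":-0.9,"ax":-0.013,"ay":-0.000,"az":-0.002},
```

Call:
{"fn": "servo_tool", "kwargs": {"motion": [{"tx": 0, "ty": 17.5, "tz": -3.7, "ax": -0.05, "ay": 0, "az": -0.006}, {"tx": 0, "ty": 0, "tz": 0, "ax": 0, "ay": 0, "az": 0}, {"tx": 0, "ty": 0, "tz": 0, "ax": 0, "ay": 0, "az": 0}], "grip": 1.0}}

```text
t: 2.3
ee_pos: [0.5266, 0.212, 0.2315]
tcp_rot: [-50.3, 89.9, -64.5]
force: [-0.7, -0.4, -0.4]
finger_gap: 1.002
```

Run:
```python
from h import *
st(); plan([.522,.2185,.231],-13.4,1)
p,d=cap('wrist','w1'); print([(np.round(q['centre'],4),q['p']) for q in vision.spot_in('wrist','sleeve_grip')])
z=np.load('pics/w1.npz'); W=cloud('wrist',d,z['pos'],z['rot']); P=W[d>0]
s=P[:,:2]@DY; x=P[:,:2]@DX
m=(abs(x-np.dot([.522,.2185],DX))<.06)&(P[:,2]>.078)&(P[:,2]<.15)&(s>.15)&(s<.45)
s,x,q=s[m],x[m],P[m]
print('expected x',np.dot([.522,.2185],DX),'s',np.dot([.522,.2185],DY))
for k in np.arange(.15,.42,.004):
    j=(s>=k)&(s<k+.004)
    if j.sum()>3: print(round(k+.002,3),'x',np.round([x[j].min(),x[j].max(),(x[j].min()+x[j].max())/2],4),'z',np.round(np.percentile(q[j][:,2],95),4))
```

```text
t 2.3
joint_pos [-45.7122  26.4911  24.7553 101.5042 -13.0486  54.8485 -29.9271]
ee_pos [0.5266 0.212  0.2315]
tcp_rot [-50.2614  89.8727 -64.5018]
force [-0.7281 -0.3559 -0.4383]
finger_gap 1.0021
n 1 per-row |d| mm 8.01589551979302 rot deg 0.8499981500068605 err mm [-4.62  6.53 -0.45]
{"tx":0.4,"ty":5.2,"tz":-6.1,"ax":-0.015,"ay":0.001,"az":0.002},
[(array([0.522 , 0.2249, 0.108 ]), 0.77)]
expected x 0.45715209151183167 s 0.3335239350127033
0.164 x [0.4525 0.4652 0.4588] z 0.0976
0.168 x [0.4525 0.4662 0.4594] z 0.0978
0.172 x [0.4516 0.4662 0.4589] z 0.0983
0.176 x [0.4517 0.4663 0.459 ] z 0.0988
0.18 x [0.4508 0.4663 0.4586] z 0.0986
0.184 x [0.4509 0.4663 0.4586] z 0.0991
0.188 x [0.4511 0.4674 0.4592] z 0.0993
0.192 x [0.4502 0.4674 0.4588] z 0.0995
0.196 x [0.4502 0.4674 0.4588] z 0.0997
0.2 x [0.4504 0.4685 0.4594] z 0.1002
0.204 x [0.4495 0.4685 0.459 ] z 0.1006
0.208 x [0.4496 0.4685 0.4591] z 0.101
0.212 x [0.4488 0.4685 0.4587] z 0.1008
0.216 x [0.4489 0.4696 0.4592] z 0.1012
0.22 x [0.449  0.4685 0.4587] z 0.1015
0.224 x [0.4455 0.4724 0.4589] z 0.104
0.228 x [0.4466 0.4
[... 1225 characters left out ...]
77 0.481  0.4593] z 0.1132
0.356 x [0.4341 0.4836 0.4588] z 0.1162
0.36 x [0.4341 0.4836 0.4589] z 0.1163
0.364 x [0.4336 0.4837 0.4586] z 0.1159
0.368 x [0.4395 0.4781 0.4588] z 0.1064
0.372 x [0.4389 0.4772 0.458 ] z 0.1097
0.376 x [0.4389 0.4781 0.4585] z 0.1063
0.38 x [0.4394 0.4782 0.4588] z 0.1096
0.384 x [0.4394 0.4781 0.4588] z 0.1061
0.388 x [0.4399 0.4781 0.459 ] z 0.1099
0.392 x [0.4388 0.4773 0.458 ] z 0.1065
0.396 x [0.4392 0.4781 0.4587] z 0.1099
0.4 x [0.4392 0.4773 0.4582] z 0.1066
0.404 x [0.4416 0.4781 0.4599] z 0.1101
0.408 x [0.4397 0.476  0.4578] z 0.108
0.412 x [0.4347 0.4822 0.4584] z 0.1123
0.416 x [0.4342 0.4821 0.4582] z 0.1124
0.42 x [0.4238 0.4928 0.4583] z 0.1286
```

View pics/w1.png

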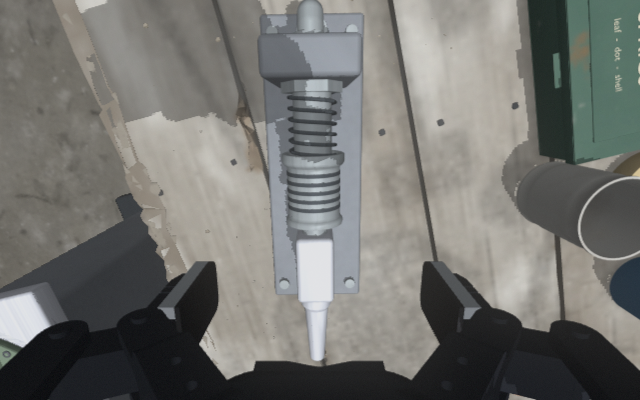

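Run:
```python
from h import *
t=.340*DY+.4588*DX; print(t); plan([*t,.231],-13.4,1)
```

```text
[0.52510386 0.22441786]
n 1 per-row |d| mm 11.560615427492017 rot deg 0.7569115908836159 err mm [-1.   11.51 -0.41]
{"tx":0.4,"ty":10.9,"tz":-3.8,"ax":-0.013,"ay":0.001,"az":0.001},
```

Call:
{"fn": "servo_tool", "kwargs": {"motion": [{"tx": 20, "ty": 10.9, "tz": -3.8, "ax": -0.013, "ay": 0.001, "az": 0.001}, {"tx": 30, "ty": 0, "tz": 0, "ax": 0, "ay": 0, "az": 0}, {"tx": 20, "ty": 0, "tz": 0, "ax": 0, "ay": 0, "az": 0}, {"tx": 0, "ty": 0, "tz": 0, "ax": 0, "ay": 0, "az": 0}]}}

```text
t: 2.8
ee_pos: [0.5243, 0.2264, 0.1605]
tcp_rot: [67.5, 89.8, 54.3]
force: [-0.7, 0.8, 0.3]
finger_gap: 0.999
```

Run:
```python
from h import *
plan([.5251,.2244,.071],-13.4,1)
```

```text
n 1 per-row |d| mm 89.52932899486481 rot deg 0.22815333967921803 err mm [  0.77  -1.99 -89.5 ]
{"tx":89.5,"ty":-2.0,"tz":1.1,"ax":0.003,"ay":0.001,"az":-0.002},
```

Call:
{"fn": "servo_tool", "kwargs": {"motion": [{"tx": 20, "ty": -2, "tz": 1.1, "ax": 0.003, "ay": 0.001, "az": -0.002}, {"tx": 25, "ty": 0, "tz": 0, "ax": 0, "ay": 0, "az": 0}, {"tx": 25, "ty": 0, "tz": 0, "ax": 0, "ay": 0, "az": 0}, {"tx": 15, "ty": 0, "tz": 0, "ax": 0, "ay": 0, "az": 0}, {"tx": 3, "ty": 0, "tz": 0, "ax": 0, "ay": 0, "az": 0}, {"tx": 0, "ty": 0, "tz": 0, "ax": 0, "ay": 0, "az": 0}]}}

```text
t: 3.4
ee_pos: [0.5269, 0.2264, 0.0755]
tcp_rot: [52.6, 89.6, 39.3]
force: [0.0, 0.2, -0.7]
finger_gap: 0.999
```

Run:
```python
from h import *
st();plan([.5251,.2244,.071],-13.4,1); cap('wrist','w2')
```

```text
t 3.4
joint_pos [-41.8923  38.8513  18.2815 107.3284 -19.451   36.4941 -24.9896]
ee_pos [0.5269 0.2264 0.0755]
tcp_rot [52.6227 89.6368 39.3193]
force [ 0.0102  0.2093 -0.6527]
finger_gap 0.9994
n 1 per-row |d| mm 5.297536099255595 rot deg 0.3757984211975807 err mm [-1.81 -2.03 -4.55]
{"tx":4.5,"ty":-2.4,"tz":-1.3,"ax":0.002,"ay":0.004,"az":-0.005},
```

View pics/w2.png

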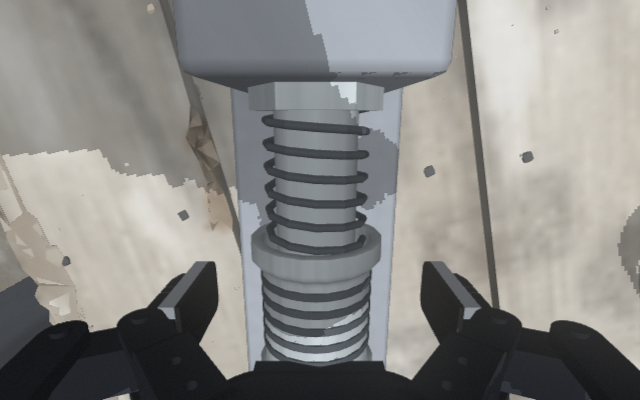

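Call:
{"fn": "servo_tool", "kwargs": {"motion": [{"tx": 4.5, "ty": -2.4, "tz": -1.3, "ax": 0.002, "ay": 0.004, "az": -0.005}, {"tx": 0, "ty": 0, "tz": 0, "ax": 0, "ay": 0, "az": 0}, {"tx": 0, "ty": 0, "tz": 0, "ax": 0, "ay": 0, "az": 0}]}}

```text
t: 3.75
ee_pos: [0.5262, 0.2249, 0.0734]
tcp_rot: [46.0, 89.8, 32.6]
force: [-0.7, -0.2, 0.8]
finger_gap: 1.001
```

Call:
{"fn": "servo_tool", "kwargs": {"motion": [{"tx": 0, "ty": 0, "tz": 0, "ax": 0, "ay": 0, "az": 0}, {"tx": 0, "ty": 0, "tz": 0, "ax": 0, "ay": 0, "az": 0}, {"tx": 0, "ty": 0, "tz": 0, "ax": 0, "ay": 0, "az": 0}, {"tx": 0, "ty": 0, "tz": 0, "ax": 0, "ay": 0, "az": 0}, {"tx": 0, "ty": 0, "tz": 0, "ax": 0, "ay": 0, "az": 0}, {"tx": 0, "ty": 0, "tz": 0, "ax": 0, "ay": 0, "az": 0}], "grip": 0.3, "force": 45}}

```text
t: 4.35
ee_pos: [0.5254, 0.2253, 0.0745]
tcp_rot: [75.3, 89.8, 61.9]
force: [1.2, -0.4, -2.1]
finger_gap: 0.509
```

Run:
```python
from h import *
st();plan([.5251,.2244,.071],-13.4,1); cap('wrist','w3')
```

```text
t 4.35
joint_pos [-41.8567  38.9161  18.2814 107.4321 -19.4848  36.5554 -25.0192]
ee_pos [0.5254 0.2253 0.0745]
tcp_rot [75.3333 89.8331 61.9172]
force [ 1.1727 -0.35   -2.1461]
finger_gap 0.509
n 1 per-row |d| mm 3.6375610247416845 rot deg 0.16766771409781187 err mm [-0.35 -0.92 -3.5 ]
{"tx":3.5,"ty":-1.0,"tz":-0.1,"ax":-0.000,"ay":0.001,"az":-0.003},
```

View pics/w3.png

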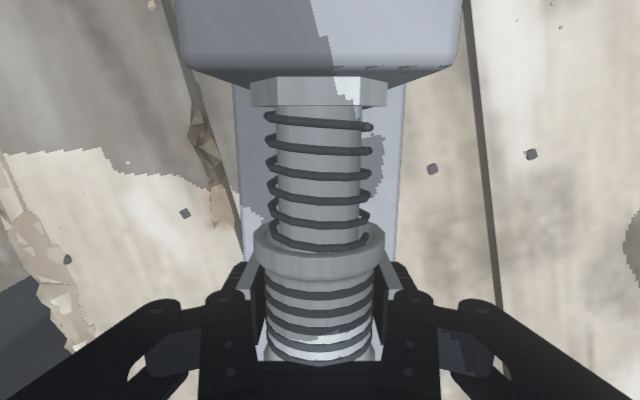

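Call:
{"fn": "servo_tool", "kwargs": {"motion": [{"tx": 0, "ty": 5, "tz": 0, "ax": 0, "ay": 0, "az": 0}, {"tx": 0, "ty": 5, "tz": 0, "ax": 0, "ay": 0, "az": 0}, {"tx": 0, "ty": 5, "tz": 0, "ax": 0, "ay": 0, "az": 0}, {"tx": 0, "ty": 3, "tz": 0, "ax": 0, "ay": 0, "az": 0}]}}

```text
t: 4.8
ee_pos: [0.5285, 0.2384, 0.0743]
tcp_rot: [-114.9, 89.7, -128.5]
force: [-4.7, -8.7, 7.9]
finger_gap: 0.509
```

Run:
```python
from h import *
st();o=r.get_obs();print('s',np.dot(o['ee_pos'][:2],DY),'x',np.dot(o['ee_pos'][:2],DX)); cap('wrist','w4'); cap('scene','s4')
```

```text
t 4.8
joint_pos [-43.117   39.6989  18.7276 105.8828 -19.3701  37.7994 -26.5044]
ee_pos [0.5285 0.2384 0.0743]
tcp_rot [-114.8687   89.7305 -128.4524]
force [-4.6679 -8.6701  7.905 ]
finger_gap 0.5085
s 0.3543527903479114 x 0.4589113051947697
```

View pics/w4.png

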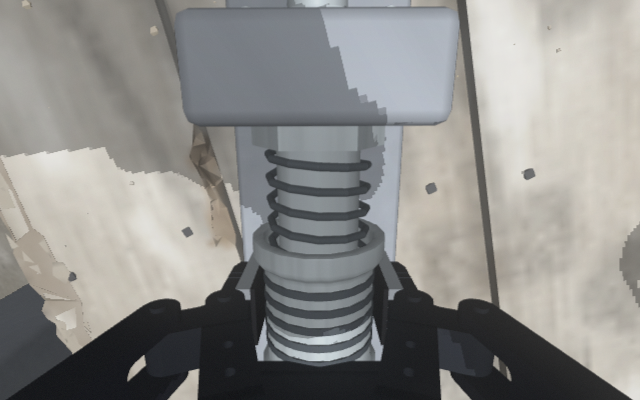

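View pics/s4.png

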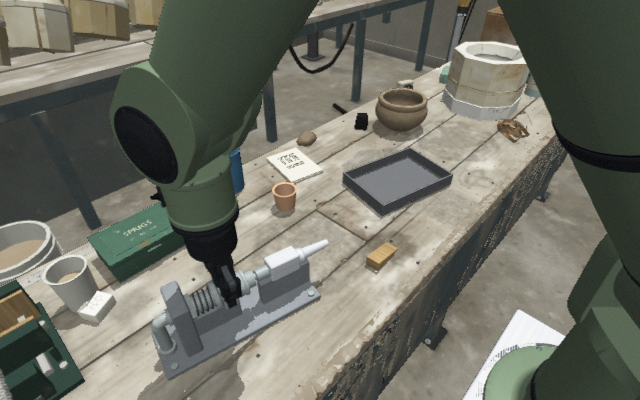

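Call:
{"fn": "servo_tool", "kwargs": {"motion": [{"tx": 0, "ty": 3, "tz": 0, "ax": 0, "ay": 0, "az": 0}, {"tx": 0, "ty": 3, "tz": 0, "ax": 0, "ay": 0, "az": 0}, {"tx": 0, "ty": 3, "tz": 0, "ax": 0, "ay": 0, "az": 0}, {"tx": 0, "ty": 2, "tz": 0, "ax": 0, "ay": 0, "az": 0}]}}

```text
t: 5.3
ee_pos: [0.5296, 0.2428, 0.0743]
tcp_rot: [-110.0, 89.2, -123.7]
force: [-5.8, -13.5, 10.0]
finger_gap: 0.508
```

Run:
```python
from h import *
st();o=r.get_obs();print('s',np.dot(o['ee_pos'][:2],DY),'x',np.dot(o['ee_pos'][:2],DX))
```

```text
t 5.3
joint_pos [-43.804   40.1622  19.1541 105.0375 -19.115   38.745  -27.3567]
ee_pos [0.5296 0.2428 0.0743]
tcp_rot [-109.9938   89.1523 -123.6988]
force [ -5.8084 -13.5433  10.0457]
finger_gap 0.5075
s 0.35888760048292706 x 0.45892996859719043
```

Call:
{"fn": "servo_tool", "kwargs": {"motion": [{"tx": 0, "ty": 3, "tz": 0, "ax": 0, "ay": 0, "az": 0}, {"tx": 0, "ty": 3, "tz": 0, "ax": 0, "ay": 0, "az": 0}]}}

```text
t: 5.5
ee_pos: [0.5296, 0.2427, 0.0741]
tcp_rot: [-109.2, 88.6, -123.0]
force: [-9.9, -18.2, 14.9]
finger_gap: 0.511
```

Run:
```python
from h import *
st();o=r.get_obs();print('s',np.dot(o['ee_pos'][:2],DY),'x',np.dot(o['ee_pos'][:2],DX));cap('wrist','w5')
```

```text
t 5.5
joint_pos [-44.124   40.4092  19.4866 104.6699 -18.877   39.3646 -27.7932]
ee_pos [0.5296 0.2427 0.0741]
tcp_rot [-109.1763   88.6259 -122.994 ]
force [ -9.9228 -18.1908  14.9291]
finger_gap 0.5111
s 0.35882254202272174 x 0.45890935598248284
```

View pics/w5.png

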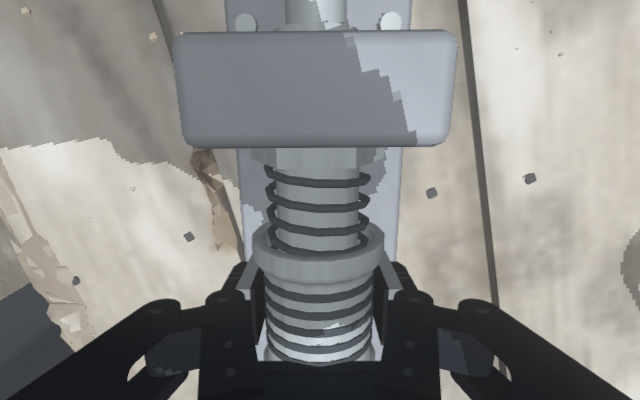

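Call:
{"fn": "servo_tool", "kwargs": {"motion": [{"tx": 0, "ty": -5, "tz": 0, "ax": 0, "ay": 0, "az": 0}, {"tx": 0, "ty": -5, "tz": 0, "ax": 0, "ay": 0, "az": 0}, {"tx": 0, "ty": -4, "tz": 0, "ax": 0, "ay": 0, "az": 0}, {"tx": 0, "ty": -2, "tz": 0, "ax": 0, "ay": 0, "az": 0}]}}

```text
t: 5.95
ee_pos: [0.5253, 0.2247, 0.0744]
tcp_rot: [-106.9, 88.4, -120.6]
force: [2.9, 12.6, -6.6]
finger_gap: 0.511
```

Run:
```python
from h import *
st();o=r.get_obs();print('s',np.dot(o['ee_pos'][:2],DY),'x',np.dot(o['ee_pos'][:2],DX));plan([.5254,.2253,.0745],-13.4,1)
```

```text
t 5.95
joint_pos [-43.0444  39.6829  19.499  106.2852 -18.5791  38.5728 -26.4958]
ee_pos [0.5253 0.2247 0.0744]
tcp_rot [-106.9335   88.3868 -120.6413]
force [ 2.8542 12.6301 -6.5663]
finger_gap 0.5106
s 0.3402739094250992 x 0.4588979716632164
n 1 per-row |d| mm 0.6665033176049558 rot deg 1.6423104495446286 err mm [0.14 0.64 0.13]
{"tx":-0.2,"ty":0.6,"tz":-0.0,"ax":-0.005,"ay":-0.008,"az":0.027},
```

Sleeve is forward against its stop. Open, check, and rise.

Call:
{"fn": "servo_tool", "kwargs": {"motion": [{"tx": 0, "ty": 0.5, "tz": 0, "ax": 0, "ay": 0, "az": 0}, {"tx": 0, "ty": 0, "tz": 0, "ax": -0.005, "ay": -0.008, "az": 0.027}, {"tx": 0, "ty": 0, "tz": 0, "ax": 0, "ay": 0, "az": 0}, {"tx": 0, "ty": 0, "tz": 0, "ax": 0, "ay": 0, "az": 0}, {"tx": 0, "ty": 0, "tz": 0, "ax": 0, "ay": 0, "az": 0}], "grip": 1.0}}

```text
t: 6.45
ee_pos: [0.5257, 0.2263, 0.0743]
tcp_rot: [144.2, 90.0, 130.8]
force: [-0.6, -0.5, -0.2]
finger_gap: 1.002
```

Call:
{"fn": "servo_tool", "kwargs": {"motion": [{"tx": -25, "ty": 0, "tz": 0, "ax": 0, "ay": 0, "az": 0}, {"tx": -40, "ty": 0, "tz": 0, "ax": 0, "ay": 0, "az": 0}, {"tx": -45, "ty": -20, "tz": 0, "ax": 0, "ay": 0, "az": 0}, {"tx": -30, "ty": -30, "tz": 0, "ax": 0, "ay": 0, "az": 0}, {"tx": 0, "ty": -30, "tz": 0, "ax": 0, "ay": 0, "az": 0}, {"tx": 0, "ty": -10, "tz": 0, "ax": 0, "ay": 0, "az": 0}, {"tx": 0, "ty": 0, "tz": 0, "ax": 0, "ay": 0, "az": 0}]}}

```text
t: 7.15
ee_pos: [0.5045, 0.1375, 0.2198]
tcp_rot: [-108.0, 89.8, -121.3]
force: [0.4, 0.4, 0.4]
finger_gap: 0.999
```

Run:
```python
from h import *
st()
p,d=cap('wrist','w6')
z=np.load('pics/w6.npz'); W=cloud('wrist',d,z['pos'],z['rot']); P=W[d>0]
s=P[:,:2]@DY; x=P[:,:2]@DX
m=(abs(x-.4588)<.06)&(P[:,2]>.08)&(P[:,2]<.14)&(s>.1)&(s<.45)
s,x,q=s[m],x[m],P[m]
for k in np.arange(.10,.42,.004):
    j=(s>=k)&(s<k+.004)
    if j.sum()>3: print(round(k+.002,3),'x',np.round([x[j].min(),x[j].max(),(x[j].min()+x[j].max())/2],4),'z',np.round(np.percentile(q[j][:,2],95),4))
```

```text
t 7.15
joint_pos [-40.921   23.2669  25.3481 108.5932 -12.3975  50.9879 -22.8128]
ee_pos [0.5045 0.1375 0.2198]
tcp_rot [-107.9628   89.7982 -121.2773]
force [0.4241 0.3754 0.3636]
finger_gap 0.9988
0.142 x [0.4529 0.4655 0.4592] z 0.0981
0.146 x [0.452  0.4655 0.4587] z 0.0979
0.15 x [0.452  0.4664 0.4592] z 0.0983
0.154 x [0.452  0.4663 0.4592] z 0.0989
0.158 x [0.4511 0.4672 0.4592] z 0.0988
0.162 x [0.4512 0.4672 0.4592] z 0.099
0.166 x [0.4503 0.4671 0.4587] z 0.0994
0.17 x [0.4503 0.468  0.4591] z 0.0997
0.174 x [0.4504 0.4679 0.4591] z 0.1001
0.178 x [0.4496 0.4679 0.4587] z 0.1003
0.182 x [0.4495 0.4688 0.4591] z 0.1003
0.186 x [0.4496 0.4687 0.4591] z 0.1007
0.19 x [0.4487 0.4686 0.4587] z 0.101
0.194 x [0.4488 0.4695 0.4591] z 0.1016
0.198 x [0.4481 0.47   0.4591] z 0.1026
0.202 x [0.4455 0.4728 0.4591] z 0.1044
0.206 x [0.4455 0.4728 0.4592] z 0.1046
0.21 x [0.4492 0.469  0.4591] z 0.1045
0.214 x [0.443  0.4744 0.4587] z 0.1112
0.218 x [0.443  0.4742 0.4586] z 0.1113
0.222 x [0.443  0.4742 0.4586] z 0.1114
0.226 x [0.4431 0.4741 0.4586] z 0.1112
0.23 x [0.4432 0.4741 0.458
[... 939 characters left out ...]
368 0.4805 0.4587] z 0.1132
0.33 x [0.4369 0.4802 0.4586] z 0.1125
0.334 x [0.4364 0.4803 0.4584] z 0.1132
0.338 x [0.4367 0.4806 0.4587] z 0.1129
0.342 x [0.4368 0.4804 0.4586] z 0.1128
0.346 x [0.4363 0.4811 0.4587] z 0.1129
0.35 x [0.4366 0.4808 0.4587] z 0.1126
0.354 x [0.433  0.4837 0.4584] z 0.1154
0.358 x [0.4331 0.4846 0.4589] z 0.1164
0.362 x [0.4335 0.4843 0.4589] z 0.1165
0.366 x [0.4401 0.4764 0.4583] z 0.1083
0.37 x [0.4409 0.4784 0.4596] z 0.1098
0.374 x [0.4393 0.4738 0.4565] z 0.1084
0.378 x [0.4438 0.4782 0.461 ] z 0.1095
0.382 x [0.4394 0.4736 0.4565] z 0.1099
0.386 x [0.444 0.478 0.461] z 0.1093
0.39 x [0.4389 0.4753 0.4571] z 0.1093
0.394 x [0.4734 0.4777 0.4755] z 0.0935
```

View pics/w6.png

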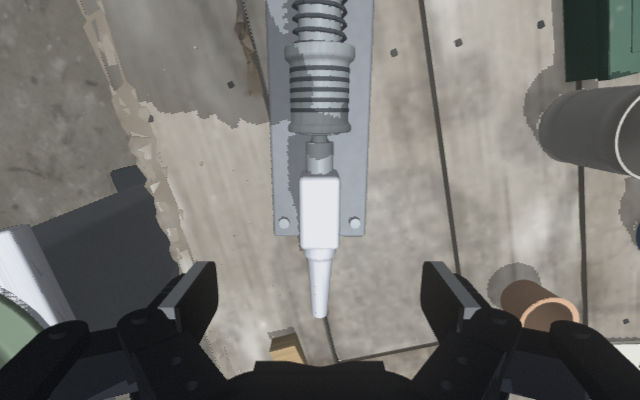

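Run:
```python
from h import *
t=.242*DY+.4589*DX; print(t); plan([*t,.077],-13.4,1)
```

```text
[0.50248984 0.12906265]
n 1 per-row |d| mm 142.87411895266672 rot deg 0.24916974098497643 err mm [  -2.03   -9.15 -142.57]
{"tx":142.6,"ty":-8.9,"tz":0.3,"ax":0.002,"ay":-0.001,"az":0.004},
```

Call:
{"fn": "servo_tool", "kwargs": {"motion": [{"tx": 25, "ty": -8.9, "tz": 0.3, "ax": 0.002, "ay": -0.001, "az": 0.004}, {"tx": 35, "ty": 0, "tz": 0, "ax": 0, "ay": 0, "az": 0}, {"tx": 20, "ty": 0, "tz": 0, "ax": 0, "ay": 0, "az": 0}, {"tx": 0, "ty": 0, "tz": 0, "ax": 0, "ay": 0, "az": 0}]}}

```text
t: 7.6
ee_pos: [0.5035, 0.1344, 0.1355]
tcp_rot: [151.3, 89.9, 138.1]
force: [-0.1, 0.5, 0.5]
finger_gap: 1.0
```

Run:
```python
from h import *
plan([.5025,.1291,.077],-13.4,1)
```

```text
n 1 per-row |d| mm 58.77162859781884 rot deg 0.28839733395968986 err mm [ -0.98  -5.27 -58.53]
{"tx":58.5,"ty":-5.4,"tz":0.3,"ax":0.005,"ay":-0.001,"az":-0.001},
```

Call:
{"fn": "servo_tool", "kwargs": {"motion": [{"tx": 20, "ty": -5.4, "tz": 0.3, "ax": 0.005, "ay": -0.001, "az": -0.001}, {"tx": 25, "ty": 0, "tz": 0, "ax": 0, "ay": 0, "az": 0}, {"tx": 12, "ty": 0, "tz": 0, "ax": 0, "ay": 0, "az": 0}, {"tx": 0, "ty": 0, "tz": 0, "ax": 0, "ay": 0, "az": 0}]}}

```text
t: 8.0
ee_pos: [0.5039, 0.1328, 0.0778]
tcp_rot: [155.3, 90.0, 142.1]
force: [-0.1, 0.2, 0.1]
finger_gap: 1.0
```

Run:
```python
from h import *
plan([.5025,.1291,.077],-13.4,1); cap('wrist','w7')
```

```text
n 1 per-row |d| mm 4.067330150528762 rot deg 0.19000685920500407 err mm [-1.43 -3.71 -0.84]
{"tx":0.8,"ty":-3.9,"tz":-0.5,"ax":0.003,"ay":-0.001,"az":-0.000},
```

View pics/w7.png

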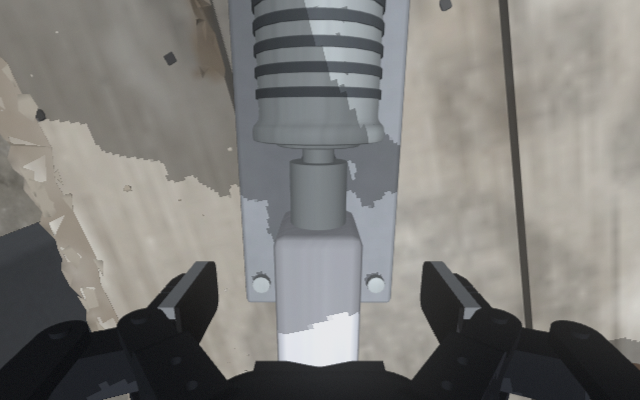

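Block centred between the pads (cols 276–361, pads mid 319). Final trim, then grip.

Call:
{"fn": "servo_tool", "kwargs": {"motion": [{"tx": 0.8, "ty": -4.5, "tz": -0.5, "ax": 0.003, "ay": 0, "az": 0}, {"tx": 0, "ty": 0, "tz": 0, "ax": 0, "ay": 0, "az": 0}, {"tx": 0, "ty": 0, "tz": 0, "ax": 0, "ay": 0, "az": 0}]}}

```text
t: 8.35
ee_pos: [0.5039, 0.129, 0.0803]
tcp_rot: [47.8, 89.8, 34.4]
force: [-0.1, 0.5, 0.4]
finger_gap: 0.999
```

Call:
{"fn": "servo_tool", "kwargs": {"motion": [{"tx": 0, "ty": 0, "tz": 0, "ax": 0, "ay": 0, "az": 0}, {"tx": 0, "ty": 0, "tz": 0, "ax": 0, "ay": 0, "az": 0}, {"tx": 0, "ty": 0, "tz": 0, "ax": 0, "ay": 0, "az": 0}, {"tx": 0, "ty": 0, "tz": 0, "ax": 0, "ay": 0, "az": 0}, {"tx": 0, "ty": 0, "tz": 0, "ax": 0, "ay": 0, "az": 0}, {"tx": 0, "ty": 0, "tz": 0, "ax": 0, "ay": 0, "az": 0}, {"tx": 0, "ty": 0, "tz": 0, "ax": 0, "ay": 0, "az": 0}], "grip": 0.2, "force": 50}}

```text
t: 9.05
ee_pos: [0.5044, 0.1294, 0.0816]
tcp_rot: [47.1, 89.7, 33.7]
force: [-0.0, 0.3, 1.3]
finger_gap: 0.37
```

Run:
```python
from h import *
st(); o=r.get_obs();print('s',np.dot(o['ee_pos'][:2],DY),'x',np.dot(o['ee_pos'][:2],DX));plan([.5025,.1291,.077],-13.4,1)
```

```text
t 9.05
joint_pos [-34.5234  34.8476  18.6951 115.0518 -19.9002  32.8227 -15.5159]
ee_pos [0.5044 0.1294 0.0816]
tcp_rot [47.0858 89.6892 33.7092]
force [-0.0258  0.3268  1.3476]
finger_gap 0.3695
s 0.24273673036370486 x 0.4607204414573888
n 1 per-row |d| mm 4.949856125966893 rot deg 0.31172876346936784 err mm [-1.93 -0.26 -4.55]
{"tx":4.5,"ty":-0.7,"tz":-1.8,"ax":0.000,"ay":0.004,"az":-0.004},
```

Call:
{"fn": "servo_tool", "kwargs": {"motion": [{"tx": 0, "ty": -6, "tz": 0, "ax": 0, "ay": 0, "az": 0}, {"tx": 0, "ty": -8, "tz": 0, "ax": 0, "ay": 0, "az": 0}, {"tx": 0, "ty": -8, "tz": 0, "ax": 0, "ay": 0, "az": 0}, {"tx": 0, "ty": -8, "tz": 0, "ax": 0, "ay": 0, "az": 0}, {"tx": 0, "ty": -4, "tz": 0, "ax": 0, "ay": 0, "az": 0}, {"tx": 0, "ty": 0, "tz": 0, "ax": 0, "ay": 0, "az": 0}]}}

```text
t: 9.65
ee_pos: [0.496, 0.093, 0.0816]
tcp_rot: [46.5, 89.6, 33.1]
force: [-0.1, 1.4, -0.2]
finger_gap: 0.368
```

Run:
```python
from h import *
st(); o=r.get_obs();print('s',np.dot(o['ee_pos'][:2],DY),'x',np.dot(o['ee_pos'][:2],DX));cap('wrist','w8')
```

```text
t 9.65
joint_pos [-30.7818  33.7173  18.2205 117.4051 -19.6823  31.3895 -11.9643]
ee_pos [0.496  0.093  0.0816]
tcp_rot [46.4986 89.6414 33.084 ]
force [-0.1052  1.3884 -0.2439]
finger_gap 0.3677
s 0.20546857188381354 x 0.46096316785518665
```

View pics/w8.png

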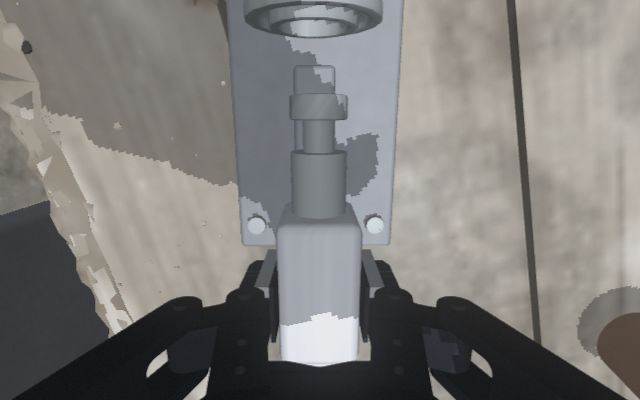

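Call:
{"fn": "servo_tool", "kwargs": {"motion": [{"tx": -15, "ty": 0, "tz": 0, "ax": 0, "ay": 0, "az": 0}, {"tx": -30, "ty": 0, "tz": 0, "ax": 0, "ay": 0, "az": 0}, {"tx": -30, "ty": 0, "tz": 0, "ax": 0, "ay": 0, "az": 0}, {"tx": -20, "ty": 0, "tz": 0, "ax": 0, "ay": 0, "az": 0}]}}

```text
t: 10.1
ee_pos: [0.4932, 0.0921, 0.1763]
tcp_rot: [-165.5, 89.9, -179.0]
force: [0.9, 0.4, -1.9]
finger_gap: 0.366
```

Run:
```python
from h import *
st();plan([.553,-.324,.177],-14,12)
```

```text
t 10.1
joint_pos [-35.5384  24.9079  23.9983 113.9836 -14.3017  44.0708 -16.5809]
ee_pos [0.4932 0.0921 0.1763]
tcp_rot [-165.5469   89.8579 -178.9809]
force [ 0.8501  0.4196 -1.9168]
finger_gap 0.3664
n 12 per-row |d| mm 35.03253296601927 rot deg 0.048629787445469724 err mm [  59.78 -416.12    0.69]
{"tx":-0.1,"ty":-32.6,"tz":12.9,"ax":0.001,"ay":-0.000,"az":0.000},
{"tx":-0.1,"ty":-32.6,"tz":12.9,"ax":0.001,"ay":-0.000,"az":0.000},
{"tx":-0.1,"ty":-32.5,"tz":13.0,"ax":0.001,"ay":-0.000,"az":0.000},
{"tx":-0.1,"ty":-32.5,"tz":13.0,"ax":0.001,"ay":-0.000,"az":0.000},
{"tx":-0.1,"ty":-32.5,"tz":13.0,"ax":0.001,"ay":-0.000,"az":0.000},
{"tx":-0.1,"ty":-32.5,"tz":13.0,"ax":0.001,"ay":-0.000,"az":0.000},
{"tx":-0.1,"ty":-32.5,"tz":13.1,"ax":0.001,"ay":-0.000,"az":0.000},
{"tx":-0.1,"ty":-32.5,"tz":13.1,"ax":0.001,"ay":-0.000,"az":0.000},
{"tx":-0.1,"ty":-32.5,"tz":13.1,"ax":0.001,"ay":-0.000,"az":0.000},
{"tx":-0.1,"ty":-32.5,"tz":13.1,"ax":0.001,"ay":-0.000,"az":0.000},
{"tx":-0.1,"ty":-32.5,"tz":13.2,"ax":0.001,"ay":-0.000,"az":0.000},
{"tx":-0.1,"ty":-32.5,"tz":13.2,"ax":0.001,"ay":-0.000,"az":0.000},
```

Call:
{"fn": "servo_tool", "kwargs": {"motion": [{"tx": 0, "ty": -20, "tz": 8, "ax": 0, "ay": 0, "az": 0}, {"tx": 0, "ty": -35, "tz": 14, "ax": 0.001, "ay": 0, "az": 0}, {"tx": 0, "ty": -35, "tz": 14, "ax": 0.001, "ay": 0, "az": 0}, {"tx": 0, "ty": -35, "tz": 14, "ax": 0.001, "ay": 0, "az": 0}, {"tx": 0, "ty": -35, "tz": 14, "ax": 0.001, "ay": 0, "az": 0}, {"tx": 0, "ty": -35, "tz": 14, "ax": 0.001, "ay": 0, "az": 0}, {"tx": 0, "ty": -35, "tz": 14, "ax": 0.001, "ay": 0, "az": 0}, {"tx": 0, "ty": -35, "tz": 14, "ax": 0.001, "ay": 0, "az": 0}, {"tx": 0, "ty": -35, "tz": 14, "ax": 0.001, "ay": 0, "az": 0}, {"tx": 0, "ty": -30, "tz": 14, "ax": 0, "ay": 0, "az": 0}, {"tx": 0, "ty": -20, "tz": 8, "ax": 0, "ay": 0, "az": 0}, {"tx": 0, "ty": 0, "tz": 0, "ax": 0, "ay": 0, "az": 0}]}}

```text
t: 11.3
ee_pos: [0.5507, -0.2926, 0.1751]
tcp_rot: [176.8, 89.7, 163.3]
force: [-1.5, 0.5, -3.0]
finger_gap: 0.367
```

Run:
```python
from h import *
st();plan([.553,-.324,.177],-14,1); cap('top','t9'); cap('wrist','w9')
```

```text
t 11.3
joint_pos [  6.8613  35.6544  23.8213  95.5862 -17.1251  52.7522  23.7884]
ee_pos [ 0.5507 -0.2926  0.1751]
tcp_rot [176.7789  89.6503 163.324 ]
force [-1.4595  0.4518 -3.0354]
finger_gap 0.367
n 1 per-row |d| mm 31.579048730616663 rot deg 0.6476242957500983 err mm [  2.31 -31.44   1.86]
{"tx":-1.9,"ty":-30.0,"tz":9.6,"ax":0.010,"ay":-0.006,"az":-0.000},
```

View pics/t9.png

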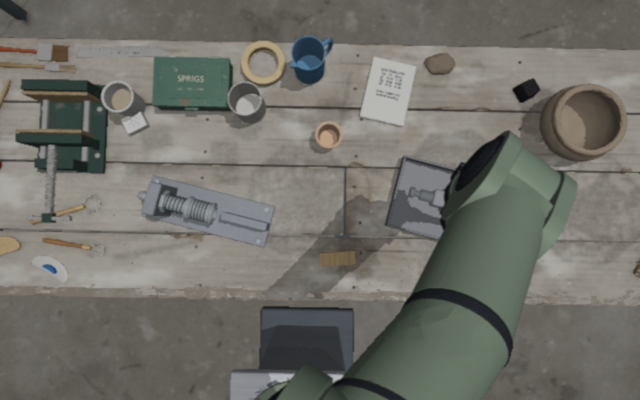

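View pics/w9.png

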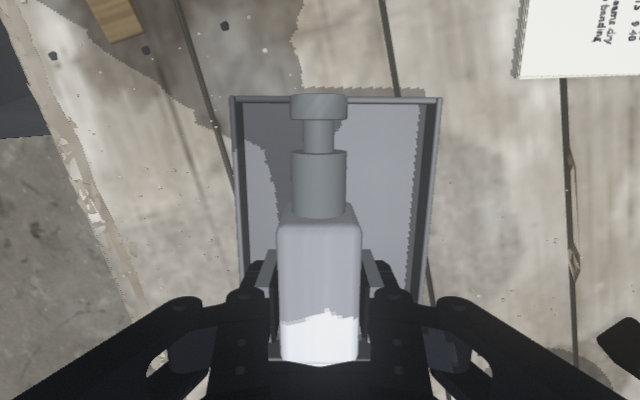

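Call:
{"fn": "servo_tool", "kwargs": {"motion": [{"tx": 0, "ty": -30, "tz": 9.6, "ax": 0.01, "ay": -0.006, "az": 0}, {"tx": 15, "ty": 0, "tz": 0, "ax": 0, "ay": 0, "az": 0}, {"tx": 30, "ty": 0, "tz": 0, "ax": 0, "ay": 0, "az": 0}, {"tx": 30, "ty": 0, "tz": 0, "ax": 0, "ay": 0, "az": 0}, {"tx": 15, "ty": 0, "tz": 0, "ax": 0, "ay": 0, "az": 0}, {"tx": 0, "ty": 0, "tz": 0, "ax": 0, "ay": 0, "az": 0}]}}

```text
t: 12.0
ee_pos: [0.5555, -0.3136, 0.0821]
tcp_rot: [95.9, 89.7, 82.4]
force: [-0.8, 0.7, -1.8]
finger_gap: 0.363
```

Run:
```python
from h import *
st();plan([.553,-.324,.03],-14,1); cap('wrist','w10'); cap('scene','s10')
```

```text
t 12.0
joint_pos [ 11.1218  43.3821  20.3692  96.6149 -20.6027  43.8277  27.9626]
ee_pos [ 0.5555 -0.3136  0.0821]
tcp_rot [95.857  89.7131 82.3997]
force [-0.7841  0.6604 -1.8026]
finger_gap 0.3632
n 1 per-row |d| mm 53.15895076329937 rot deg 0.6139146316024088 err mm [ -2.48 -10.38 -52.08]
{"tx":52.0,"ty":-10.9,"tz":0.0,"ax":0.009,"ay":-0.001,"az":-0.005},
```

View pics/w10.png

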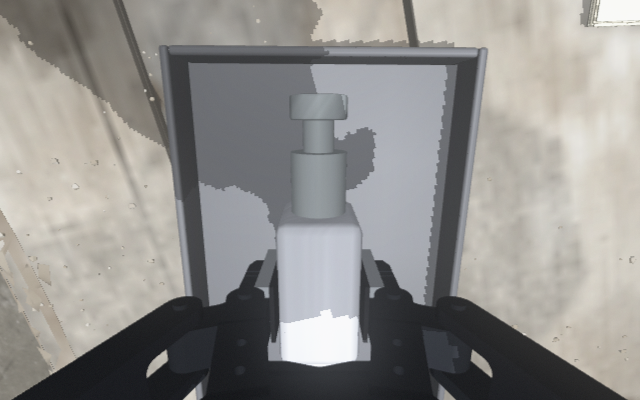

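View pics/s10.png

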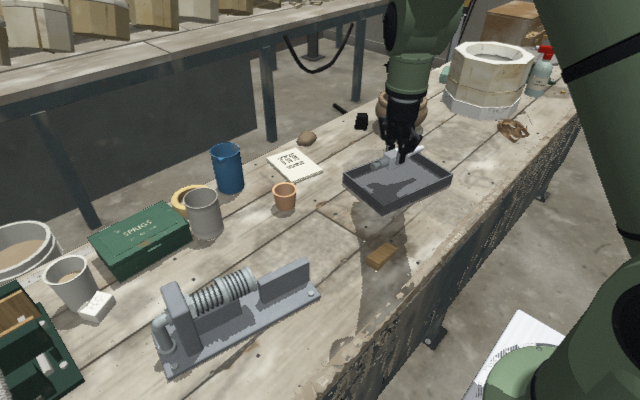

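Call:
{"fn": "servo_tool", "kwargs": {"motion": [{"tx": 10, "ty": -11, "tz": 0, "ax": 0.009, "ay": -0.001, "az": -0.005}, {"tx": 18, "ty": 0, "tz": 0, "ax": 0, "ay": 0, "az": 0}, {"tx": 15, "ty": 0, "tz": 0, "ax": 0, "ay": 0, "az": 0}, {"tx": 5, "ty": 0, "tz": 0, "ax": 0, "ay": 0, "az": 0}, {"tx": 0, "ty": 0, "tz": 0, "ax": 0, "ay": 0, "az": 0}]}}

```text
t: 12.6
ee_pos: [0.5558, -0.3288, 0.0379]
tcp_rot: [-19.7, 89.4, -33.8]
force: [0.1, -0.3, -2.5]
finger_gap: 0.363
```

Run:
```python
from h import *
st();plan([.553,-.324,.0166],-14,1)
```

```text
t 12.6
joint_pos [ 13.1507  47.1958  18.9132  96.7091 -21.9883  39.1597  29.4061]
ee_pos [ 0.5558 -0.3288  0.0379]
tcp_rot [-19.7064  89.3885 -33.794 ]
force [ 0.1019 -0.2895 -2.5497]
finger_gap 0.3633
n 1 per-row |d| mm 22.023796607853583 rot deg 0.6177399346093116 err mm [ -2.79   4.82 -21.31]
{"tx":21.3,"ty":4.1,"tz":-4.1,"ax":-0.002,"ay":0.010,"az":0.004},
```

Call:
{"fn": "servo_tool", "kwargs": {"motion": [{"tx": 6, "ty": 2, "tz": -2, "ax": -0.002, "ay": 0.01, "az": 0.004}, {"tx": 6, "ty": 0, "tz": 0, "ax": 0, "ay": 0, "az": 0}, {"tx": 4, "ty": 0, "tz": 0, "ax": 0, "ay": 0, "az": 0}, {"tx": 1, "ty": 0, "tz": 0, "ax": 0, "ay": 0, "az": 0}]}}

```text
t: 13.0
ee_pos: [0.555, -0.3268, 0.0209]
tcp_rot: [16.4, 89.9, 2.4]
force: [-0.1, 0.2, -1.5]
finger_gap: 0.366
```

Run:
```python
from h import *
st();plan([.553,-.324,.0166],-14,1)
```

```text
t 13.0
joint_pos [ 13.5083  48.6906  18.2609  96.6015 -22.3687  38.2889  29.7215]
ee_pos [ 0.555  -0.3268  0.0209]
tcp_rot [16.3809 89.9454  2.4169]
force [-0.0595  0.1644 -1.5165]
finger_gap 0.3659
n 1 per-row |d| mm 5.471061248675648 rot deg 0.06534564793769553 err mm [-1.97  2.75 -4.3 ]
{"tx":4.3,"ty":2.2,"tz":-2.6,"ax":0.001,"ay":0.001,"az":-0.000},
```

Call:
{"fn": "servo_tool", "kwargs": {"motion": [{"tx": 2, "ty": 0, "tz": 0, "ax": 0, "ay": 0, "az": 0}, {"tx": 1.5, "ty": 0, "tz": 0, "ax": 0, "ay": 0, "az": 0}, {"tx": 1, "ty": 0, "tz": 0, "ax": 0, "ay": 0, "az": 0}]}}

```text
t: 13.3
ee_pos: [0.5551, -0.3269, 0.0166]
tcp_rot: [5.8, 89.9, -8.1]
force: [-6.3, 5.3, 22.4]
finger_gap: 0.365
```

Run:
```python
from h import *
st()
```

```text
t 13.3
joint_pos [ 13.6242  49.0496  18.0878  96.6147 -22.496   37.8741  29.8252]
ee_pos [ 0.5551 -0.3269  0.0166]
tcp_rot [ 5.8221 89.9206 -8.1439]
force [-6.3215  5.2897 22.4451]
finger_gap 0.3647
```

Call:
{"fn": "servo_tool", "kwargs": {"motion": [{"tx": -0.3, "ty": 0, "tz": 0, "ax": 0, "ay": 0, "az": 0}]}}

```text
t: 13.4
ee_pos: [0.5552, -0.3269, 0.0171]
tcp_rot: [7.6, 89.9, -6.4]
force: [-1.4, -0.7, -2.5]
finger_gap: 0.364
```

Call:
{"fn": "servo_tool", "kwargs": {"motion": [{"tx": 0, "ty": 0, "tz": 0, "ax": 0, "ay": 0, "az": 0}, {"tx": 0, "ty": 0, "tz": 0, "ax": 0, "ay": 0, "az": 0}, {"tx": 0, "ty": 0, "tz": 0, "ax": 0, "ay": 0, "az": 0}, {"tx": 0, "ty": 0, "tz": 0, "ax": 0, "ay": 0, "az": 0}, {"tx": 0, "ty": 0, "tz": 0, "ax": 0, "ay": 0, "az": 0}], "grip": 0.75}}

```text
t: 13.9
ee_pos: [0.5557, -0.3273, 0.0177]
tcp_rot: [-4.9, 89.8, -18.9]
force: [-0.2, -0.1, -0.3]
finger_gap: 0.752
```

Run:
```python
from h import *
st();cap('wrist','w11')
```

```text
t 13.9
joint_pos [ 13.618   48.9681  18.1121  96.5823 -22.4836  37.89    29.8152]
ee_pos [ 0.5557 -0.3273  0.0177]
tcp_rot [ -4.8903  89.8257 -18.8587]
force [-0.2422 -0.1201 -0.2611]
finger_gap 0.7518
```

View pics/w11.png

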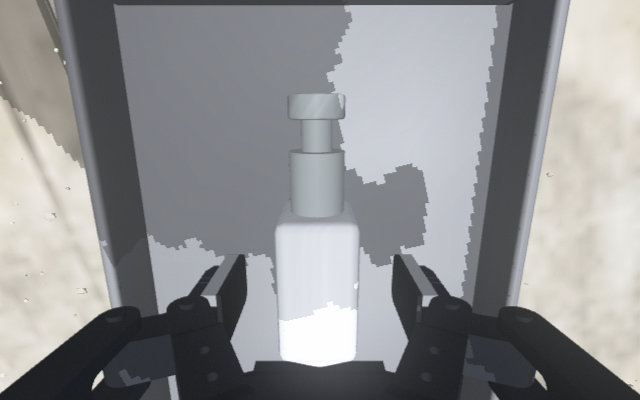

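Released cleanly, spout lies flat. Rise straight up, then clear back toward the robot.

Call:
{"fn": "servo_tool", "kwargs": {"motion": [{"tx": -10, "ty": 0, "tz": 0, "ax": 0, "ay": 0, "az": 0}, {"tx": -25, "ty": 0, "tz": 0, "ax": 0, "ay": 0, "az": 0}, {"tx": -40, "ty": 0, "tz": 0, "ax": 0, "ay": 0, "az": 0}, {"tx": -45, "ty": 0, "tz": 0, "ax": 0, "ay": 0, "az": 0}, {"tx": -45, "ty": 0, "tz": 0, "ax": 0, "ay": 0, "az": 0}, {"tx": -30, "ty": 10, "tz": 0, "ax": 0, "ay": 0, "az": 0}, {"tx": 0, "ty": 0, "tz": 0, "ax": 0, "ay": 0, "az": 0}]}}

```text
t: 14.65
ee_pos: [0.5565, -0.3175, 0.2236]
tcp_rot: [-3.0, 89.9, -17.0]
force: [0.2, -0.5, -0.1]
finger_gap: 0.745
```

Call:
{"fn": "servo_tool", "kwargs": {"motion": [{"tx": 0, "ty": 30, "tz": 0, "ax": 0, "ay": 0, "az": 0}, {"tx": 0, "ty": 40, "tz": 0, "ax": 0, "ay": 0, "az": 0}, {"tx": 0, "ty": 40, "tz": 0, "ax": 0, "ay": 0, "az": 0}, {"tx": 0, "ty": 40, "tz": 0, "ax": 0, "ay": 0, "az": 0}, {"tx": 0, "ty": 40, "tz": 0, "ax": 0, "ay": 0, "az": 0}, {"tx": 0, "ty": 30, "tz": 0, "ax": 0, "ay": 0, "az": 0}, {"tx": 0, "ty": 0, "tz": 0, "ax": 0, "ay": 0, "az": 0}]}}

```text
t: 15.35
ee_pos: [0.6102, -0.0978, 0.2254]
tcp_rot: [-8.8, 89.7, -23.1]
force: [0.2, -0.2, -0.5]
finger_gap: 0.753
```

Run:
```python
from h import *
st();cap('scene','s12');
p,d=cap('top','t12')
for t in ['spout','wedge','cup','can','sleeve_grip']: print(t,[(np.round(q['centre'],3).tolist(),round(q['p'],2)) for q in vision.spot_in('top',t)[:2]])
W=cloud('top',d);P=W[d>0]
m=(abs(P[:,0]-.553)<.1)&(abs(P[:,1]+.33)<.15)
Q=P[m];b=Q[(abs(Q[:,0]-.555)<.01)&(abs(Q[:,1]+.327)<.02)];print('block top z',np.median(b[:,2]) if len(b) else None)
z=np.load('pics/top0.npz');P0=cloud('top',z['d'])[z['d']>0]
for nm,PP in(('before',P0),('after',P)):
    s=PP[:,:2]@DY;x=PP[:,:2]@DX;j=(abs(x-.461)<.03)&(PP[:,2]>.111)&(s>.29)&(s<.40);print(nm,'sleeve extent',s[j].min(),s[j].max())
```

```text
t 15.35
joint_pos [-13.2665  31.6398  25.2387  94.3785 -15.3566  57.189    2.7189]
ee_pos [ 0.6102 -0.0978  0.2254]
tcp_rot [ -8.8328  89.7428 -23.1215]
force [ 0.1667 -0.1831 -0.5039]
finger_gap 0.753
spout [([0.556, -0.325, 0.034], 0.68)]
wedge []
cup []
can [([0.781, 0.132, 0.036], 0.82), ([0.541, -0.365, 0.005], 0.67)]
sleeve_grip [([0.526, 0.219, 0.108], 0.74)]
block top z 0.04489538003983751
before sleeve extent 0.29026698976566484 0.3969001727784836
after sleeve extent 0.30376262066591786 0.39568548354044014
```

View pics/s12.png

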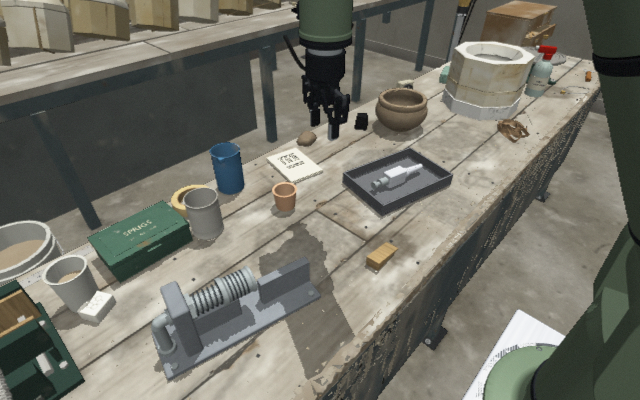

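View pics/t12.png

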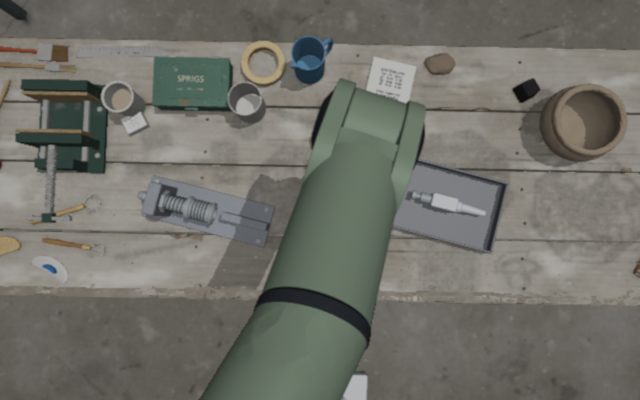

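```bash
python3 -c "
from bench import order
print(order.close_job())"
```

```text
the job is handed in; nothing more can be done
None
```

The job is handed in: the spout is off the slip line and lying flat in the grey tray. It took about 15.7 s of the 48 s allowed.

- **Sleeve:** I gripped it between its lip and flange and pulled it back 18 mm. It stopped moving there and the force rose, so it was at its back stop, and the spout sprang loose. I then guided it forward to its front stop and let go. Before and after the pull, the wrist camera measured it in the same place to within a few millimetres.
- **Spout:** I drew it about 37 mm straight out along the rail, and the wrist picture showed the tail clear of the coupler before I lifted. I lowered it into the tray until it touched the floor at about 22 N, eased off, opened the gripper and rose straight up.
- **Last checks:** The spout is inside the tray, with the top of its block 45 mm above the bench, as it should be when lying flat. The wedge, cup and can look unmoved in the scene camera picture. The arm stands clear of everything.
- **Checks that failed or disagreed:**
    - In the last top view the arm hid the wedge and cup, so the networks did not find them there.
    - The networks also reported a false second can in the tray.
    - My last sleeve check in the top view picked up other parts of the coupler and proved little. The wrist measurement is the one I relied on.
    - The top and scene cameras disagreed by 3 to 4 mm on the coupler's position, so I used the wrist camera for both grasps.

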